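# Find the lid that snaps onto the parts tub and put the tub away

### The job

Find out by trying which of the three look-alike lids snaps onto the open parts tub, press that one fully home, and lift the closed tub by the lid's grip alone: only the right lid will carry it. Set it down standing flat in the empty cork-lined bay of the blue tray, and leave the two lids that do not fit lying flat on the bench, grips up. Keep the tub upright all the time, and leave the two tubs already in the tray where they are.

Things in the scene. Friction and masses are not known exactly. Their poses are not given: they have to be found in the camera images.
- tub: open round white parts tub, 69 mm outside diameter, 60 mm high, wall 3.5 mm (mouth 62 mm), about 160 g, loose on the bench. Origin: centre of its underside, z up. Six sprung bumps inside, 6 mm below the rim, catch the right lid's plug: pressing it home takes about 12 to 18 N straight down over the last 8 mm; then the tub can be lifted smoothly and carried by the lid's grip
- tub_rim (a point): centre of the tub's mouth at rim height, 60 mm above its origin. A lid is home when its disc rests on the rim: lid origin 16 mm below this point, on the axis, any turn. The tapered plug finds the mouth within 3 mm of centre. Of the wrong lids one is too wide (pressed, it stops about 14 mm too high), one too narrow (drops right down unresisted, lifts off freely, tub stays behind)
- lid_a: round white lid, one of three that look the same: disc 80 mm wide, 5 mm thick, a 14 mm skirt hiding the plug below. On top a bar grip 50 mm long (lid's x), 18 mm thick (y), 26 mm high. Origin: centre of the plug's bottom, the lowest point, on the bench at the start; disc underside 16 mm, disc top 21 mm, bar top 47 mm above it; z up. About 50 g, lies bar up. It may or may not be the one that fits
- lid_b: round white lid, one of three that look the same: disc 80 mm wide, 5 mm thick, a 14 mm skirt hiding the plug below. On top a bar grip 50 mm long (lid's x), 18 mm thick (y), 26 mm high. Origin: centre of the plug's bottom, the lowest point, on the bench at the start; disc underside 16 mm, disc top 21 mm, bar top 47 mm above it; z up. About 50 g, lies bar up. It may or may not be the one that fits
- lid_c: round white lid, one of three that look the same: disc 80 mm wide, 5 mm thick, a 14 mm skirt hiding the plug below. On top a bar grip 50 mm long (lid's x), 18 mm thick (y), 26 mm high. Origin: centre of the plug's bottom, the lowest point, on the bench at the start; disc underside 16 mm, disc top 21 mm, bar top 47 mm above it; z up. About 50 g, lies bar up. It may or may not be the one that fits
- tray: fixed blue tray of three square bays in a row along its y axis (106 x 312 x 22 mm outside, walls and floor 4 mm, bays about 98 mm square, 102 mm apart). Origin at the centre of its underside. Two bays hold closed tubs, the third is empty; which one varies
- pad: thin square cork pad, 88 x 88 x 2 mm, lining the floor of the empty bay. Origin at the centre of its underside, 4 mm above the bench, so its top is 6 mm above the bench. The closed tub is to stand on it
- stored_1: a closed tub of the same kind (lid glued on, 91 mm high with its grip, 80 mm across the lid), standing in a bay of the tray. Origin at the centre of its underside
- stored_2: another closed tub, the same as stored_1, in another bay of the tray. Origin at the centre of its underside
Things that resemble listed ones, but are neither listed nor needed, are in the scene too. What is shaped like the lid_b but yellow is not meant. What is shaped like the lid_a but turquoise is not meant.

How it is judged:
By the outcome, as a careful person would: the job done as asked, in the order asked, and still so for the second after the job is handed in, with the robot touching nothing.
It also fails if it takes over 72 s, if anything falls off the work surface, if the arm or the gripper's body presses on something with over 40 N, if the wrist force passes 120 N, or if a joint passes its speed limit or range.

### The arm

A 6-joint arm with a two-finger parallel gripper is mounted at the origin on the work surface. World frame = base frame: x ahead of the robot, y to its left, z up, the work surface at z = 0. Lengths are in mm, angles in degrees, forces in N, time in s.
With the tool pointing down it reaches from about 350 to 850 mm from the base axis. Payload 8.1 kg.
Tool frame: the origin (TCP) lies midway between the tips of the shut fingers; the grasp point (between the pads) lies 19 mm behind it; z points along the fingers, y is the direction in which the jaws open and shut (so a half turn about z gives the same grasp; the last joint's range is limited). The gripper opens to 85 mm and grips with 20 to 120 N. Pads are 22 mm wide; open, the fingers measure 114 mm over their backs; the gripper's body (76 mm by 85 mm) begins 54 mm behind the grasp point. The pads swing forward as they close: fully open they stand 13 mm farther back than shut.
Start: joints at [61.513, 7.471, 85.268, -0, 87.261, -4.893], TCP at [240.135, 549.855, 231.292] pointing down, gripper open.
Joint ranges: [-169.43, 169.43], [-51.17, 129.36], [1.28, 143.12], [-76.62, 256.62], [0, 156.53], [-152.29, 152.29]. Speed limits (degrees/s): [136.94, 136.94, 159.86, 180, 180, 180].

### API

Orientations are given as [roll, pitch, yaw] about the fixed x, y, z axes, in that order (R = Rz(yaw) Ry(pitch) Rx(roll)).
In Python, from bench import telemetry, snapshot, camera_params, job gives the robot as it stands. The module is installed in compiled form; this text tells all that it offers.
- The arm moves only by the shell command python3 -m jog 'ROWS' [FORCE]. ROWS is JSON, a list that holds one entry, the list of rows, each a list of 7 numbers: the shift along the tool's x, y, z in units of 50 mm (1.0 is 50 mm), then the turn, a rotation vector about the tool's x, y, z in units of 2 pi rad (1.0 is 2 pi rad), then the opening, from 0 (shut) to 1 (fully open). In form: [[[dx, dy, dz, rx, ry, rz, claw], ...]]. A call has 1 to 12 rows; each row shifts and turns the commanded pose from where the row before left it, along the tool's axes as they then stand; what a row does not reach is not made up. A row lasts 1/8 s, in which the tool goes at most 62.5 mm and 10.7 degrees, less where a joint would pass 70% of its speed; a pose out of reach is approached as far as the arm can. A call with a number of a shift or a turn outside -1 to 1 is refused whole. A call with a gripper value outside its range is refused whole. The fingers move at their own pace and stop on an object; FORCE is the grip in N (left out, the last holds). Time passes only in rows, so rows that do not move let the fingers close. It gives the time, the measured TCP pose, the force and the opening at its end, in the units of the state.
- telemetry.sense(): the state, without advancing time (a new reading comes with each control period).
- snapshot(name): name is "side" or "top" or "wrist"; returns (picture, depth): 480x640x3 uint8, red, green, blue; 480x640 float32, mm along the optical axis (not along the pixel's ray), 0 where there is no reading.
- camera_params(name): a dict with "K" (3x3 intrinsics, pixels), "extrinsics" (4x4, takes a point from camera to world coordinates). Camera axes: x right, y down, z forward; pixel columns grow to the right and rows downward; lengths in mm; the calibration is good to about 2 mm. A picture is of the moment at which its call begins: read the wrist's pose just before it. camera_params takes no time and is no camera call; for the wrist camera it gives the pose at the moment of the call.
- job.hand_in(): hands the job in, once; it reports no verdict.
The state is a dict: "time": time; "joint_pos": joint angles; "qd": joint speeds; "joint_efforts": joint torques, N m; "tool_pos": TCP position; "tcp_rot": TCP orientation; "ft_force": force on the tool from outside, world axes, zero at the start; "wrist_torque": the same for the moment, N m; "finger_gap": finger opening in mm.
Only numpy, scipy, OpenCV 4.12 (cv2) and the standard library are available. Lean on these libraries where they do the work, as an engineer would, in place of code of your own. Each camera call takes 0.05 s, during which the arm holds its last target. There are 200 camera calls.

## Working session

There is one attempt and no reset: what is moved stays moved. The work goes in short steps, Python scripts to look and compute and a shell command to move; the robot and the scene stay as the last step left them, time stands still between calls to the robot, and variables do not carry over. Pictures are saved under pics/ and viewed, about 8 in all and at most 12, crops included, and the job is handed in when it is done.

```bash
mkdir -p pics
cat > h.py <<'E'
import numpy as np, cv2
from bench import telemetry, snapshot, camera_params
def snap(name,fn=None):
    c=camera_params(name); im,d=snapshot(name)
    if fn: cv2.imwrite('pics/'+fn,im[:,:,::-1])
    return im,d,np.array(c['K']),np.array(c['extrinsics'])
def cloud(d,K,T):
    v,u=np.mgrid[:d.shape[0],:d.shape[1]]
    p=np.stack([(u-K[0,2])/K[0,0]*d,(v-K[1,2])/K[1,1]*d,d],-1)
    return p@T[:3,:3].T+T[:3,3]
def ray(u,v,K,T,z):
    r=T[:3,:3]@np.linalg.solve(K,[u,v,1.]); o=T[:3,3]
    return o+r*(z-o[2])/r[2]
E
python3 - <<'E'
from h import *
im,d,K,T=snap('top','top1.png'); np.savez('top1.npz',im=im,d=d,K=K,T=T)
print(K,T,telemetry.sense())
im,d,K,T=snap('side','side1.png'); np.savez('side1.npz',im=im,d=d,K=K,T=T)
P=cloud(d,K,T);print(T)
E
```

```text
[[486.1761599    0.         318.00725435]
 [  0.         486.1761599  244.34084963]
 [  0.           0.           1.        ]] [[ 1.94893512e-02 -9.92490678e-01  1.20757689e-01  4.06653049e+02]
 [-9.99809405e-01 -1.94854357e-02  1.21336655e-03 -4.45047133e+01]
 [ 1.14876120e-03 -1.20758321e-01 -9.92681272e-01  1.10239606e+03]
 [ 0.00000000e+00  0.00000000e+00  0.00000000e+00  1.00000000e+00]] {'time': 0.05, 'joint_pos': array([ 6.15107872e+01,  7.51450590e+00,  8.53291174e+01,  7.03436739e-04,
        8.72633792e+01, -4.89432476e+00]), 'qd': array([ 0.0011785 , -0.08034172, -0.17166824, -0.12306618, -0.04371961,
       -0.04930173]), 'joint_efforts': array([ 6.04691995e-04, -5.71368170e+01, -5.02339590e+01, -2.05780798e-04,
        8.72266857e-03, -6.62466186e-05]), 'tool_pos': array([239.88083545, 549.35238251, 230.2522824 ]), 'tcp_rot': array([-1.79893448e+02, -9.82926836e-03,  1.56405069e+02]), 'ft_force': array([-0.04480699,  0.1966748 ,  0.13862047]), 'wrist_torque': array([ 0.03760255,  0.01389643, -0.00538237]), 'finger_gap': 85.24132123081307}
[[ 9.04092269e-01 -3.01801496e-01  3.02544255e-01  2.59164999e+02]
 [-4.27135937e-01 -6.16471348e-01  6.61451411e-01 -6.01406649e+02]
 [-1.31171607e-02 -7.27240631e-01 -6.86257244e-01  6.53207016e+02]
 [ 0.00000000e+00  0.00000000e+00  0.00000000e+00  1.00000000e+00]]
```

View pics/top1.png

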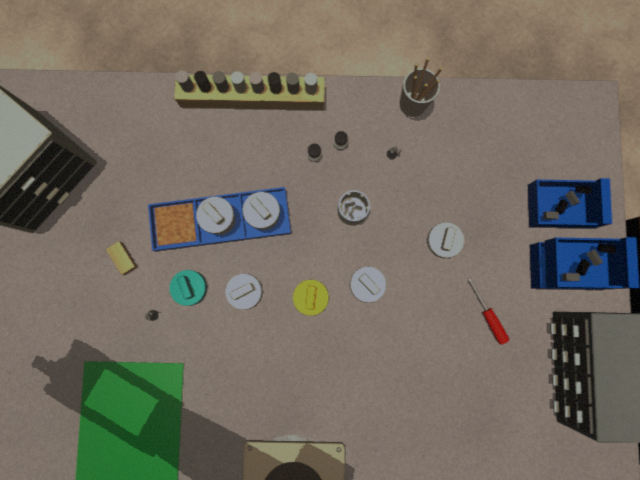

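The top view shows the tub at (354,207) and white lids at (243,292), (368,285) and (446,240). The empty cork bay is at (175,225), and the stored tubs are at (215,215) and (262,210).

Run:
```python
from h import *
f=np.load('top1.npz');im,d,K,T=f['im'],f['d'],f['K'],f['T']
P=cloud(d,K,T); hsv=cv2.cvtColor(im,cv2.COLOR_RGB2HSV)
print('bench z',np.median(P[320:340,250:400,2]))
def fit(m,name):
    p=P[m]; c,(w,h),a=cv2.minAreaRect(p[:,:2].astype(np.float32)); print(name,m.sum(),'mean',p.mean(0).round(1),'rect',np.round(c,1),round(w,1),round(h,1),round(a,1))
    q=p[:,:2]-p[:,:2].mean(0); e,v=np.linalg.eigh(q.T@q); print('   axis yaw',np.degrees(np.arctan2(v[1,1],v[0,1])).round(1))
def box(u,v,r=26):
    b=np.zeros(d.shape,bool); b[v-r:v+r,u-r:u+r]=1; return b
Z=P[:,:,2]
for n,u,v in [('L1',243,292),('L2',368,285),('L3',446,240)]:
    fit(box(u,v)&(Z>36),n+' bar'); fit(box(u,v)&(Z>12)&(Z<30),n+' disc')
fit(box(354,207)&(Z>52),'tub rim')
m=box(354,207)&(Z>52); print(Z[m].max())
for n,u,v in [('S1',215,215),('S2',262,210)]: fit(box(u,v)&(Z>82),n+' bar')
fit((hsv[:,:,0]<20)&(hsv[:,:,1]>100)&box(175,225),'pad')
b=np.zeros(d.shape,bool); b[180:260,140:300]=1
fit((hsv[:,:,0]>105)&(hsv[:,:,0]<130)&(hsv[:,:,1]>120)&b&(Z>12)&(Z<30),'tray')
```

```text
bench z -0.436693092480823
L1 bar 211 mean [429.1 110.7 100.8] rect [427.9  48.9] 188.0 36.3 88.1
   axis yaw 85.1
L1 disc 822 mean [430.1 118.8  20.6] rect [430.1 119.9] 77.4 78.0 1.0
   axis yaw -148.7
L2 bar 216 mean [ 446.6 -144.   158.4] rect [ 442.  -107.6] 46.7 136.8 10.4
   axis yaw 109.3
L2 disc 805 mean [ 451.  -156.    20.8] rect [ 450.9 -157.1] 77.7 78.1 0.9
   axis yaw 132.2
L3 bar 210 mean [ 548.8 -320.4   81.1] rect [ 476.6 -202.5] 43.8 342.8 31.2
   axis yaw 118.8
L3 disc 782 mean [ 553.1 -329.1   20.7] rect [ 554.  -331.3] 77.4 79.6 0.8
   axis yaw 80.3
tub rim 221 mean [ 617.  -118.6   77.6] rect [534.6 -78.6] 67.5 260.2 64.3
   axis yaw 160.7
1102.3960617174514
S1 bar 220 mean [581.1 166.3 153.6] rect [504.3  80.5] 316.7 19.4 48.5
   axis yaw 50.2
S2 bar 218 mean [593.1  73.3 154. ] rect [519.8  21. ] 260.4 22.8 35.1
   axis yaw -147.2
pad 1389 mean [580.5 284.4   7.1] rect [529.  137.5] 424.2 111.3 70.8
   axis yaw 60.4
tray 756 mean [588.8 184.7  20.9] rect [593.1 181.9] 107.1 311.8 8.6
   axis yaw 98.7
```

Run:
```python
from h import *
f=np.load('top1.npz');im,d,K,T=f['im'],f['d'],f['K'],f['T']
P=cloud(d,K,T); hsv=cv2.cvtColor(im,cv2.COLOR_RGB2HSV); Z=np.where(d>0,P[:,:,2],-99)
def fit(m,name):
    p=P[m]; c,(w,h),a=cv2.minAreaRect(p[:,:2].astype(np.float32)); q=p[:,:2]-p[:,:2].mean(0); e,v=np.linalg.eigh(q.T@q)
    print(name,m.sum(),'mean',p.mean(0).round(1),'rect',np.round(c,1),round(w,1),round(h,1),round(a,1),'yaw',np.degrees(np.arctan2(v[1,1],v[0,1])).round(1))
def box(u,v,r=26):
    b=np.zeros(d.shape,bool); b[v-r:v+r,u-r:u+r]=1; return b
for n,u,v in [('L1',243,292),('L2',368,285),('L3',446,240)]:
    fit(box(u,v)&(Z>38)&(Z<60),n+' bar')
fit(box(354,207)&(Z>54)&(Z<80),'tub rim')
for n,u,v in [('S1',215,215),('S2',262,210)]: fit(box(u,v)&(Z>83)&(Z<110),n+' bar')
m=(hsv[:,:,0]<20)&(hsv[:,:,1]>100)&box(175,225)&(Z>2)&(Z<11);m=cv2.erode(m.astype(np.uint8),np.ones((3,3)))>0
fit(m,'pad')
```

```text
L1 bar 196 mean [430.3 119.6  45.9] rect [430.2 120. ] 18.0 49.8 29.2 yaw 119.2
L2 bar 192 mean [ 451.3 -156.    45.9] rect [ 451.5 -156.2] 49.0 17.3 45.1 yaw -135.1
L3 bar 198 mean [ 553.8 -330.1   46.1] rect [ 554.1 -330.6] 18.0 50.3 76.3 yaw 165.7
tub rim 205 mean [ 620.7 -119.9   59.1] rect [ 620.4 -119.8] 67.0 67.8 45.5 yaw 163.9
S1 bar 206 mean [592.1 179.6  94.1] rect [592.6 180.4] 50.1 17.8 45.5 yaw -136.0
S2 bar 205 mean [604.9  80.8  93.9] rect [605.6  81.3] 50.4 18.0 43.0 yaw -137.2
pad 808 mean [581.9 285.9   5.6] rect [581.1 285. ] 80.5 81.0 8.9 yaw 73.3
```

View pics/side1.png

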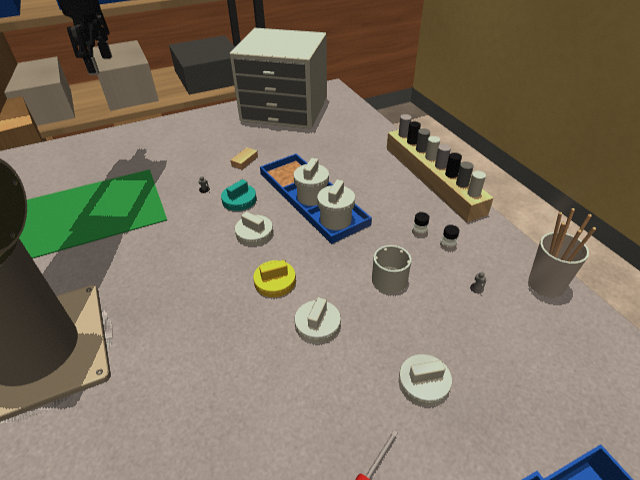

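```bash
cat >> h.py <<'E'
def go(x,y,z,yaw):
    "print the turn (tool z units) and, in the turned frame, total shift in units"
    s=telemetry.sense(); p=s['tool_pos']; c=s['tcp_rot'][2]
    dy=(yaw-c+90)%180-90; psi=np.radians(c+dy); D=np.array([x,y,z])-p
    print('at',p.round(1),s['tcp_rot'].round(2),'F',s['ft_force'].round(1),'gap',round(s['finger_gap'],1),'t',s['time'])
    print('rz total',round(-dy/360,4),'then shift',[round(float(q)/50,3) for q in (np.cos(psi)*D[0]+np.sin(psi)*D[1],np.sin(psi)*D[0]-np.cos(psi)*D[1],-D[2])],'| j',s['joint_pos'].round(0))
E
python3 -m jog '[[[0,0,0,0,0,0.026,1],[0,0,0,0,0,0.026,1],[0,0,0,0,0,0.026,1],[0,0,0,0,0,0.0255,1],[-0.94,-0.09,0.25,0,0,0,1],[-0.94,-0.09,0.25,0,0,0,1],[-0.94,-0.09,0.25,0,0,0,1],[-0.94,-0.09,0.25,0,0,0,1],[-0.94,-0.09,0.25,0,0,0,1],[-0.94,-0.09,0.25,0,0,0,1],[-0.94,-0.09,0.25,0,0,0,1],[-0.94,-0.09,0.25,0,0,0,1]]]' 80
python3 -c "
from h import *
go(430.2,119.9,24,119.2)"
```

```text
time: 1.6
tool_pos: [392.0, 202.4, 130.6]
tcp_rot: [-180.0, 0.0, 119.2]
ft_force: [1.2, 0.2, -0.5]
finger_gap: 85.5
at [392.  202.4 130.6] [-179.99    0.    119.16] F [ 1.2  0.2 -0.5] gap 85.5 t 1.6
rz total -0.0001 then shift [-1.814, -0.138, 2.133] | j [ 21. -14. 116.  -0.  77.  -9.]
```

```bash
python3 -m jog '[[[-0.91,-0.07,0.4,0,0,0,1],[-0.91,-0.07,0.4,0,0,0,1],[0,0,0.4,0,0,0,0.7],[0,0,0.5,0,0,0,0.6],[0,0,0.4,0,0,0,0.6],[0,0,0,0,0,0,0.6],[0,0,0,0,0,0,0.6]]]' 80
python3 -c "
from h import *
go(430.2,119.9,24,119.2)"
```

```text
time: 2.48
tool_pos: [430.3, 121.1, 26.9]
tcp_rot: [180.0, 0.0, 119.2]
ft_force: [1.0, -0.2, 0.3]
finger_gap: 51.4
at [430.3 121.1  26.9] [1.7998e+02 1.0000e-02 1.1915e+02] F [ 1.  -0.2  0.3] gap 51.4 t 2.475
rz total -0.0001 then shift [-0.02, -0.014, 0.058] | j [  9.  -4. 120.  -0.  64. -20.]
```

```bash
python3 -m jog '[[[-0.02,-0.01,0.05,0,0,0,0.6],[0,0,0,0,0,0,0],[0,0,0,0,0,0,0],[0,0,0,0,0,0,0],[0,0,0,0,0,0,0],[0,0,0,0,0,0,0],[0,0,-0.4,0,0,0,0],[0,0,-0.8,0,0,0,0],[0,0,-0.8,0,0,0,0],[0,0,0,0,0,0,0]]]' 80
python3 -c "
from h import *
go(620.5,-119.8,110,119.2)"
```

```text
time: 3.72
tool_pos: [432.6, 120.3, 127.4]
tcp_rot: [179.6, 0.1, 119.1]
ft_force: [0.3, -0.1, -0.4]
finger_gap: 16.5
at [432.6 120.3 127.4] [1.7964e+02 1.3000e-01 1.1915e+02] F [ 0.3 -0.1 -0.4] gap 16.5 t 3.725
rz total -0.0001 then shift [-6.025, 0.937, 0.348] | j [  9. -13. 116.  -0.  76. -20.]
```

```bash
python3 -m jog '[[[-0.86,0.134,0,0,0,0,0],[-0.86,0.134,0,0,0,0,0],[-0.86,0.134,0,0,0,0,0],[-0.86,0.134,0,0,0,0,0],[-0.86,0.134,0,0,0,0,0],[-0.86,0.134,0,0,0,0,0],[-0.86,0.134,0,0,0,0,0],[0,0,0.3,0,0,0,0],[0,0,0,0,0,0,0],[0,0,0,0,0,0,0]]]' 80
python3 - <<'E'
from h import *
go(620.5,-119.8,90,119.2)
im,d,K,T=snap('wrist','w1.png')
E
```

```text
time: 4.97
tool_pos: [616.6, -119.0, 107.9]
tcp_rot: [-179.9, -0.1, 119.2]
ft_force: [0.2, -0.3, -0.1]
finger_gap: 16.5
at [ 616.6 -119.   107.9] [-1.7993e+02 -8.0000e-02  1.1920e+02] F [ 0.2 -0.3 -0.1] gap 16.5 t 4.975
rz total -0.0 then shift [-0.051, 0.06, 0.359] | j [-16.  17.  88.   0.  76. -45.]
```

View pics/w1.png

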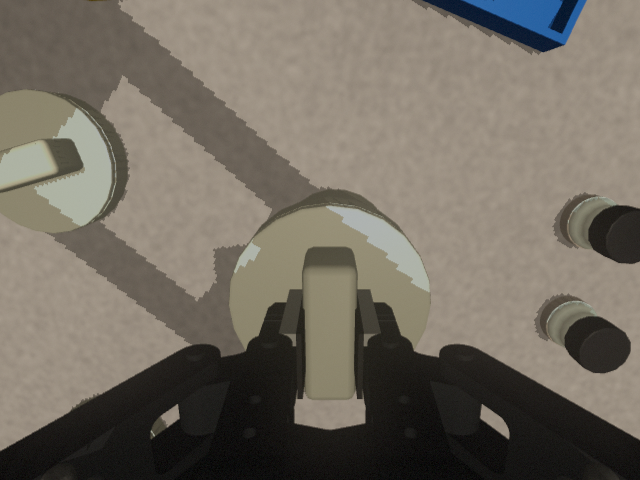

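```bash
python3 -m jog '[[[-0.05,0.06,0.2,0,0,0,0],[0,0,0.15,0,0,0,0],[0,0,0,0,0,0,0],[0,0,0,0,0,0,0]]]' 80
python3 -m jog '[[[0,0,0.06,0,0,0,0],[0,0,0.06,0,0,0,0],[0,0,0.06,0,0,0,0],[0,0,0,0,0,0,0]]]' 80
python3 -c "
from h import *
go(620.5,-119.8,76,119.2)"
```

```text
time: 5.52
tool_pos: [621.4, -120.8, 91.2]
tcp_rot: [-180.0, -0.0, 119.1]
ft_force: [-0.2, -0.5, -0.8]
finger_gap: 16.2
time: 6.02
tool_pos: [621.4, -120.8, 82.3]
tcp_rot: [-180.0, -0.0, 119.1]
ft_force: [0.0, 0.2, 1.1]
finger_gap: 16.5
at [ 621.4 -120.8   82.3] [-1.8000e+02 -1.0000e-02  1.1915e+02] F [0.  0.2 1.1] gap 16.5 t 6.025
rz total -0.0001 then shift [0.026, -0.007, 0.125] | j [-16.  19.  88.   0.  73. -45.]
```

```bash
python3 -m jog '[[[0.02,0,0.04,0,0,0,0],[0,0,0.04,0,0,0,0],[0,0,0,0,0,0,0]]]' 80
python3 -m jog '[[[0,0,0.04,0,0,0,0],[0,0,0.04,0,0,0,0],[0,0,0,0,0,0,0]]]' 80
```

```text
time: 6.4
tool_pos: [622.1, -120.7, 81.8]
tcp_rot: [179.9, 0.1, 119.1]
ft_force: [-8.9, 1.5, 19.4]
finger_gap: 16.8
time: 6.78
tool_pos: [623.0, -121.0, 81.7]
tcp_rot: [179.8, 0.2, 119.1]
ft_force: [-19.2, 3.7, 45.7]
finger_gap: 16.5
```

```bash
python3 -m jog '[[[0,0,-0.12,0,0,0,0],[0,0,0,0,0,0,0]]]' 80
python3 - <<'E'
from h import *
go(621,-120.5,84,119.2)
im,d,K,T=snap('side')
cv2.imwrite('pics/s2.png',cv2.resize(im[180:330,310:490],None,fx=4,fy=4,interpolation=cv2.INTER_CUBIC)[:,:,::-1])
E
```

```text
time: 7.02
tool_pos: [621.9, -120.4, 82.0]
tcp_rot: [179.9, 0.1, 119.1]
ft_force: [-3.6, -0.1, 13.6]
finger_gap: 16.8
at [ 621.9 -120.4   82. ] [1.7991e+02 1.2000e-01 1.1914e+02] F [-3.6 -0.1 13.6] gap 16.8 t 7.025
rz total -0.0002 then shift [0.008, -0.016, -0.04] | j [-16.  19.  88.  -0.  73. -45.]
```

View pics/s2.png

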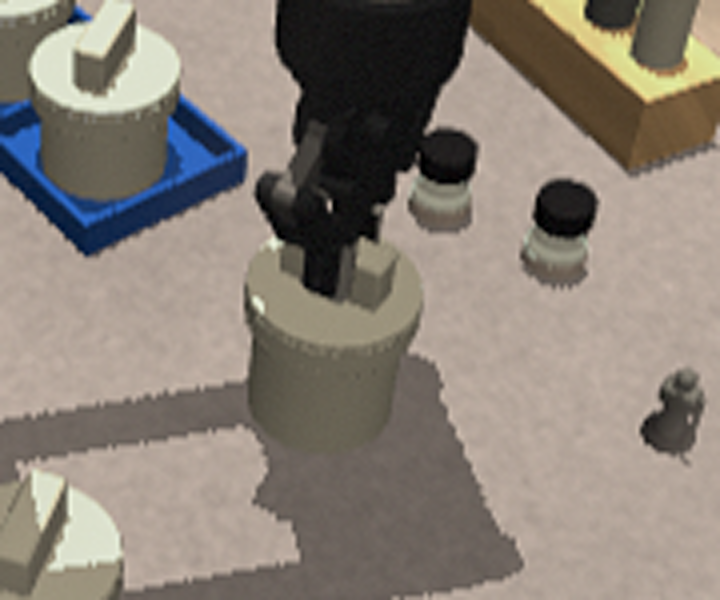

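Lid 1 stopped at 82 mm, as the too-wide lid would. The view and the side force hint that it sits about 2–3 mm off toward +x, so I'll retry with a shift before rejecting it.

```bash
python3 -m jog '[[[0,0,-0.14,0,0,0,0],[0.03,-0.05,0,0,0,0,0],[0,0,0,0,0,0,0]]]' 80
python3 -m jog '[[[0,0,0.07,0,0,0,0],[0,0,0.05,0,0,0,0],[0,0,0,0,0,0,0]]]' 80
python3 -m jog '[[[0,0,0.05,0,0,0,0],[0,0,0.03,0,0,0,0],[0,0,0,0,0,0,0]]]' 80
```

```text
time: 7.45
tool_pos: [617.5, -119.7, 86.5]
tcp_rot: [-180.0, -0.0, 119.1]
ft_force: [0.9, -0.0, -0.8]
finger_gap: 16.2
time: 7.82
tool_pos: [618.7, -120.1, 83.8]
tcp_rot: [180.0, 0.1, 119.2]
ft_force: [-7.0, 2.1, 17.9]
finger_gap: 16.2
time: 8.2
tool_pos: [621.4, -120.7, 81.6]
tcp_rot: [179.7, 0.3, 119.1]
ft_force: [-0.7, -0.5, 19.1]
finger_gap: 16.8
```

```bash
python3 -m jog '[[[0,0,-0.3,0,0,0,0],[0,0,-0.7,0,0,0,0],[0,0,0,0,0,0,0]]]' 80
python3 -c "
from h import *
go(520,-25,26,119.2)"
```

```text
time: 8.57
tool_pos: [620.1, -120.4, 130.8]
tcp_rot: [179.8, 0.2, 119.1]
ft_force: [0.1, -0.2, -0.1]
finger_gap: 16.5
at [ 620.1 -120.4  130.8] [179.77   0.22 119.15] F [ 0.1 -0.2 -0.1] gap 16.5 t 8.575
rz total -0.0001 then shift [2.643, -0.817, 2.095] | j [-16.  16.  87.   0.  77. -45.]
```

```bash
python3 -m jog '[[[0.88,-0.27,0.2,0,0,0,0],[0.88,-0.27,0.4,0,0,0,0],[0.88,-0.27,0.4,0,0,0,0],[0,0,0.4,0,0,0,0],[0,0,0.4,0,0,0,0],[0,0,0.2,0,0,0,0],[0,0,0.05,0,0,0,0],[0,0,0,0,0,0,0]]]' 80
python3 - <<'E'
from h import *
go(451.3,-156.1,24,45)
im,d,K,T=snap('top')
P=cloud(d,K,T); Z=np.where(d>0,P[:,:,2],-99); Z[:170]=-99;Z[240:]=-99;Z[:,:320]=-99;Z[:,390:]=-99
m=(Z>54)&(Z<66); print('tub',m.sum(),cv2.minAreaRect(P[m][:,:2].astype(np.float32)))
E
```

```text
time: 9.57
tool_pos: [518.3, -24.3, 24.8]
tcp_rot: [-180.0, -0.0, 119.1]
ft_force: [1.1, -0.1, -0.2]
finger_gap: 16.4
at [518.3 -24.3  24.8] [-1.7998e+02 -2.0000e-02  1.1914e+02] F [ 1.1 -0.1 -0.2] gap 16.4 t 9.575
rz total 0.2059 then shift [-2.811, 0.915, 0.016] | j [ -8.   7. 109.   0.  64. -37.]
tub 159 ((623.665771484375, -122.36506652832031), (67.88449096679688, 61.669979095458984), 52.80076599121094)
```

```bash
python3 -m jog '[[[0,0,0.01,0,0,0,0.5],[0,0,0,0,0,0,0.5],[0,0,0,0,0,0,0.5],[0,0,-0.3,0,0,0,0.6],[0,0,-0.8,0,0,0.029,0.6],[0,0,-0.2,0,0,0.029,0.6],[0,0,0,0,0,0.029,0.6],[0,0,0,0,0,0.029,0.6],[0,0,0,0,0,0.03,0.6],[0,0,0,0,0,0.03,0.6],[0,0,0,0,0,0.03,0.6]]]' 80
python3 -c "
from h import *
go(451.3,-156.1,24,45)"
```

```text
time: 11.0
tool_pos: [518.9, -24.4, 90.6]
tcp_rot: [179.9, -0.0, 44.8]
ft_force: [0.2, 0.6, 1.2]
finger_gap: 51.3
at [518.9 -24.4  90.6] [ 1.7994e+02 -4.0000e-02  4.4810e+01] F [0.2 0.6 1.2] gap 51.3 t 11.0
rz total -0.0005 then shift [-2.819, 0.907, 1.332] | j [ -8.   2. 107.   0.  72.  37.]
```

```bash
python3 -m jog '[[[-0.94,0.302,0,0,0,0,0.6],[-0.94,0.302,0,0,0,0,0.6],[-0.94,0.302,0,0,0,0,0.6],[0,0,0.4,0,0,0,0.6],[0,0,0.4,0,0,0,0.6],[0,0,0.4,0,0,0,0.6],[0,0,0,0,0,0,0.6]]]' 80
python3 - <<'E'
from h import *
go(451.3,-156.1,24,45)
im,d,K,T=snap('top')
P=cloud(d,K,T); Z=np.where(d>0,P[:,:,2],-99); Z[:170]=-99;Z[240:]=-99;Z[:,:320]=-99;Z[:,390:]=-99
m=(Z>54)&(Z<66); print('tub',m.sum(),cv2.minAreaRect(P[m][:,:2].astype(np.float32)))
E
```

```text
time: 11.88
tool_pos: [450.1, -155.8, 28.8]
tcp_rot: [-179.9, 0.0, 45.2]
ft_force: [-0.4, 0.2, 0.1]
finger_gap: 51.4
at [ 450.1 -155.8   28.8] [-1.7987e+02  4.0000e-02  4.5150e+01] F [-0.4  0.2  0.1] gap 51.4 t 11.875
rz total 0.0004 then shift [0.013, 0.021, 0.096] | j [-25.   0. 115.  -0.  65.  20.]
tub 205 ((620.6183471679688, -120.20825958251953), (66.91217803955078, 67.80432891845703), 45.01895523071289)
```

Tub is at (620.6,-120.2), upright and hardly moved. Now I'll grasp lid 2.

```bash
python3 -m jog '[[[0.01,0.02,0.09,0,0,0,0.6],[0,0,0,0,0,0,0],[0,0,0,0,0,0,0],[0,0,0,0,0,0,0],[0,0,0,0,0,0,0],[0,0,0,0,0,0,0]]]' 80
python3 -m jog '[[[0,0,-0.4,0,0,0,0],[0,0,-0.8,0,0,0,0],[0,0,-0.5,0,0,0,0],[0,0,0,0,0,0,0],[0,0,0,0,0,0,0]]]' 80
python3 -c "
from h import *
go(620.8,-120.3,90,45)"
```

```text
time: 12.68
tool_pos: [452.8, -156.8, 25.6]
tcp_rot: [179.9, -0.0, 45.2]
ft_force: [0.0, -0.4, 6.1]
finger_gap: 16.5
time: 13.3
tool_pos: [451.5, -156.3, 108.7]
tcp_rot: [-179.9, 0.0, 45.2]
ft_force: [0.0, -0.5, -1.6]
finger_gap: 16.4
at [ 451.5 -156.3  108.7] [-1.7993e+02  3.0000e-02  4.5160e+01] F [ 0.  -0.5 -1.6] gap 16.4 t 13.3
rz total 0.0004 then shift [2.903, 1.885, 0.373] | j [-25.  -6. 112.  -0.  74.  20.]
```

```bash
python3 -m jog '[[[0.73,0.47,0,0,0,0,0],[0.73,0.47,0,0,0,0,0],[0.73,0.47,0,0,0,0,0],[0.71,0.47,0,0,0,0,0],[0,0,0.2,0,0,0,0],[0,0,0.1,0,0,0,0],[0,0,0,0,0,0,0]]]' 80
python3 -c "
from h import *
go(620.8,-120.3,77,45)"
```

```text
time: 14.18
tool_pos: [619.1, -120.1, 93.0]
tcp_rot: [-179.8, 0.1, 45.1]
ft_force: [-0.2, 0.1, -0.4]
finger_gap: 16.3
at [ 619.1 -120.1   93. ] [-1.7984e+02  1.0000e-01  4.5130e+01] F [-0.2  0.1 -0.4] gap 16.3 t 14.175
rz total 0.0004 then shift [0.021, 0.028, 0.321] | j [-16.  18.  88.  -0.  74.  29.]
```

```bash
python3 -m jog '[[[0.02,0.02,0.1,0,0,0,0],[0,0,0.1,0,0,0,0],[0,0,0.05,0,0,0,0],[0,0,0,0,0,0,0]]]' 80
python3 -m jog '[[[0,0,0.05,0,0,0,0],[0,0,0,0,0,0,0]]]' 80
python3 -c "
from h import *
go(620.8,-120.3,77,45)"
```

```text
time: 14.68
tool_pos: [622.2, -120.0, 82.0]
tcp_rot: [-180.0, 0.0, 45.2]
ft_force: [-0.1, 0.3, -0.9]
finger_gap: 16.4
time: 14.92
tool_pos: [622.4, -120.0, 79.8]
tcp_rot: [-180.0, 0.0, 45.2]
ft_force: [-1.5, 0.7, 1.2]
finger_gap: 16.2
at [ 622.4 -120.    79.8] [-1.7999e+02  1.0000e-02  4.5150e+01] F [-1.5  0.7  1.2] gap 16.2 t 14.925
rz total 0.0004 then shift [-0.026, -0.019, 0.056] | j [-16.  19.  88.  -0.  73.  29.]
```

It has gone past 82, so I keep going.

```bash
python3 -m jog '[[[-0.02,-0.01,0.05,0,0,0,0],[0,0,0.05,0,0,0,0],[0,0,0,0,0,0,0]]]' 80
python3 -m jog '[[[0,0,0.05,0,0,0,0],[0,0,0,0,0,0,0]]]' 80
python3 -m jog '[[[0,0,0.04,0,0,0,0],[0,0,0,0,0,0,0]]]' 80
```

```text
time: 15.3
tool_pos: [621.6, -120.2, 75.2]
tcp_rot: [180.0, -0.0, 45.2]
ft_force: [-1.2, 2.2, 4.5]
finger_gap: 16.6
time: 15.55
tool_pos: [620.8, -120.4, 71.3]
tcp_rot: [-179.9, 0.0, 45.2]
ft_force: [0.3, -0.6, -2.3]
finger_gap: 16.0
time: 15.8
tool_pos: [621.3, -120.5, 70.0]
tcp_rot: [-180.0, 0.0, 45.2]
ft_force: [0.5, 0.1, -1.3]
finger_gap: 16.3
```

```bash
python3 -m jog '[[[0,0,0.04,0,0,0,0],[0,0,0,0,0,0,0]]]' 80
python3 -m jog '[[[0,0,0.05,0,0,0,0],[0,0,0,0,0,0,0]]]' 80
python3 -m jog '[[[0,0,0.05,0,0,0,0],[0,0,0,0,0,0,0]]]' 80
```

```text
time: 16.05
tool_pos: [621.9, -120.6, 69.6]
tcp_rot: [179.9, -0.0, 45.2]
ft_force: [-2.8, 0.4, 7.8]
finger_gap: 16.0
time: 16.3
tool_pos: [622.5, -120.8, 69.6]
tcp_rot: [179.9, -0.1, 45.2]
ft_force: [-10.3, 2.1, 22.3]
finger_gap: 16.4
time: 16.55
tool_pos: [623.2, -120.9, 69.6]
tcp_rot: [179.8, -0.1, 45.2]
ft_force: [-17.6, 4.2, 38.6]
finger_gap: 16.5
```

```bash
python3 -m jog '[[[0,0,-0.1,0,0,0,0],[0,0,-0.08,0,0,0,0],[0,0,-0.08,0,0,0,0],[0,0,-0.08,0,0,0,0],[0,0,0,0,0,0,0],[0,0,0,0,0,0,0]]]' 80
python3 - <<'E'
from h import *
go(620.8,-120.3,77,45)
im,d,K,T=snap('side')
cv2.imwrite('pics/s3.png',cv2.resize(im[180:330,310:490],None,fx=3,fy=3,interpolation=cv2.INTER_CUBIC)[:,:,::-1])
E
```

```text
time: 17.3
tool_pos: [621.3, -120.4, 80.0]
tcp_rot: [-180.0, 0.0, 45.2]
ft_force: [0.5, 0.0, -2.1]
finger_gap: 16.0
at [ 621.3 -120.4   80. ] [-1.7998e+02  1.0000e-02  4.5160e+01] F [ 0.5  0.  -2.1] gap 16.0 t 17.3
rz total 0.0004 then shift [-0.006, -0.008, 0.061] | j [-16.  19.  88.  -0.  73.  29.]
```

View pics/s3.png

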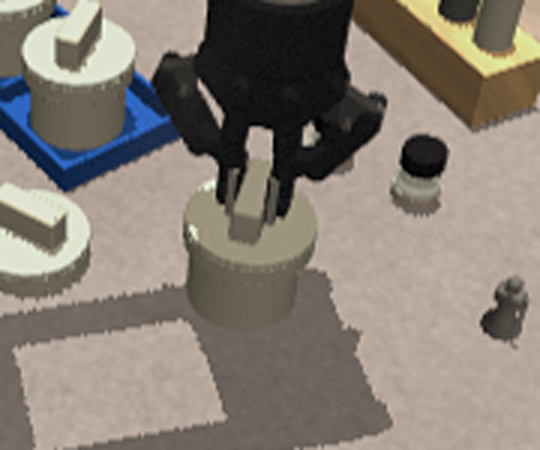

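Wrist force is -2.1 N, which matches tub plus lid at 210 g. The tub bottom has also risen in the image, so lid 2 is the one that fits. I'll lift clear of the stored tubs and carry it across.

```bash
python3 -m jog '[[[0,0,-0.2,0,0,0,0],[0,0,-0.35,0,0,0,0],[0,0,-0.4,0,0,0,0],[0,0,-0.4,0,0,0,0],[0,0,-0.4,0,0,0,0],[0,0,-0.25,0,0,0,0],[0,0,-0.1,0,0,0,0],[0,0,0,0,0,0,0]]]' 80
python3 - <<'E'
from h import *
go(580.5,284.5,185,45)
E
```

```text
time: 18.35
tool_pos: [621.4, -120.4, 185.2]
tcp_rot: [-180.0, 0.0, 45.2]
ft_force: [-0.3, -0.2, -2.5]
finger_gap: 16.3
at [ 621.4 -120.4  185.2] [-179.99    0.     45.16] F [-0.3 -0.2 -2.5] gap 16.3 t 18.35
rz total 0.0004 then shift [5.149, -6.304, 0.004] | j [-16.  14.  83.  -0.  83.  29.]
```

```bash
python3 -m jog '[[[0.15,-0.184,0,0,0,0,0],[0.3,-0.367,0,0,0,0,0],[0.45,-0.551,0,0,0,0,0],[0.45,-0.551,0,0,0,0,0],[0.45,-0.551,0,0,0,0,0],[0.45,-0.551,0,0,0,0,0],[0.45,-0.551,0,0,0,0,0],[0.45,-0.551,0,0,0,0,0],[0.45,-0.551,0,0,0,0,0],[0.45,-0.551,0,0,0,0,0],[0.45,-0.551,0,0,0,0,0]]]' 80
python3 -m jog '[[[0.35,-0.429,0,0,0,0,0],[0.2,-0.245,0,0,0,0,0],[0.1,-0.122,0,0,0,0,0],[0,0,0,0,0,0,0],[0,0,0,0,0,0,0]]]' 80
python3 - <<'E'
from h import *
go(580.5,284.5,75.6,45)
im,d,K,T=snap('side')
cv2.imwrite('pics/s4.png',cv2.resize(im[60:260,200:400],None,fx=3,fy=3,interpolation=cv2.INTER_CUBIC)[:,:,::-1])
E
```

```text
time: 19.73
tool_pos: [583.2, 236.1, 184.8]
tcp_rot: [-180.0, 0.0, 45.2]
ft_force: [0.3, 0.8, -1.4]
finger_gap: 16.4
time: 20.35
tool_pos: [579.6, 283.6, 185.2]
tcp_rot: [180.0, 0.0, 45.1]
ft_force: [0.5, -0.1, -2.2]
finger_gap: 16.4
at [579.6 283.6 185.2] [1.7999e+02 2.0000e-02 4.5110e+01] F [ 0.5 -0.1 -2.2] gap 16.4 t 20.35
rz total 0.0003 then shift [0.024, 0.0, 2.193] | j [22. 16. 81. -0. 84. 66.]
```

View pics/s4.png

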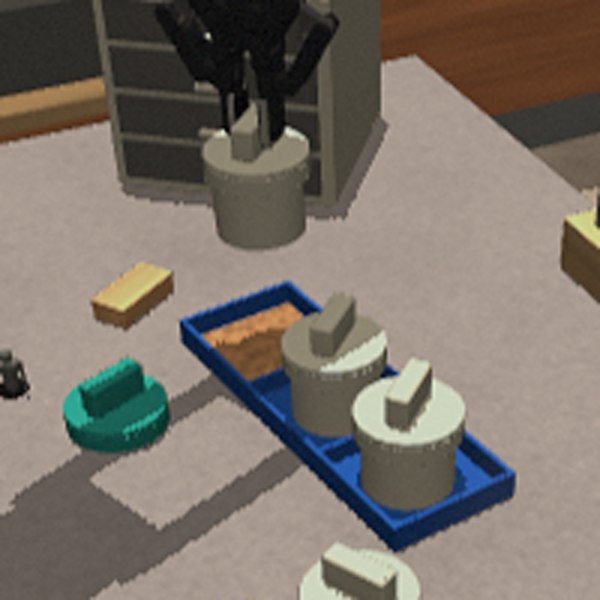

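The closed tub hangs upright from the lid above the cork bay, so I lower it.

```bash
python3 -m jog '[[[0.02,0,0.2,0,0,0,0],[0,0,0.4,0,0,0,0],[0,0,0.4,0,0,0,0],[0,0,0.4,0,0,0,0],[0,0,0.35,0,0,0,0],[0,0,0.2,0,0,0,0],[0,0,0.1,0,0,0,0],[0,0,0,0,0,0,0],[0,0,0.05,0,0,0,0],[0,0,0.03,0,0,0,0],[0,0,0,0,0,0,0]]]' 80
python3 -c "
from h import *
go(580.5,284.5,75.6,45)"
```

```text
time: 21.78
tool_pos: [580.2, 285.2, 78.9]
tcp_rot: [180.0, -0.0, 45.2]
ft_force: [-0.6, -0.5, -1.6]
finger_gap: 16.1
at [580.2 285.2  78.9] [ 1.7999e+02 -1.0000e-02  4.5160e+01] F [-0.6 -0.5 -1.6] gap 16.1 t 21.775
rz total 0.0004 then shift [-0.006, 0.015, 0.066] | j [22. 21. 86. -0. 73. 66.]
```

```bash
python3 -m jog '[[[0,0,0.04,0,0,0,0],[0,0,0.03,0,0,0,0],[0,0,0,0,0,0,0]]]' 80
python3 -m jog '[[[0,0,0.01,0,0,0,0],[0,0,0,0,0,0,0]]]' 80
```

```text
time: 22.15
tool_pos: [580.4, 285.3, 75.7]
tcp_rot: [180.0, -0.0, 45.2]
ft_force: [0.4, -1.0, 0.4]
finger_gap: 16.3
time: 22.4
tool_pos: [580.5, 285.3, 75.6]
tcp_rot: [180.0, -0.0, 45.2]
ft_force: [-2.5, 0.2, 5.1]
finger_gap: 16.6
```

```bash
python3 -m jog '[[[0,0,-0.02,0,0,0,0.45],[0,0,0,0,0,0,0.45],[0,0,0,0,0,0,0.45],[0,0,0,0,0,0,0.45],[0,0,-0.3,0,0,0,0.45],[0,0,-0.9,0,0,0,0.45],[0,0,-0.9,0,0,0,0.45],[-0.9,0.3,-0.5,0,0,0,0.45],[-0.9,0.3,0,0,0,0,0.45],[-0.9,0.3,0,0,0,0,0.45],[0,0,0,0,0,0,0.45],[0,0,0,0,0,0,0.45]]]' 80
python3 - <<'E'
from h import *
im,d,K,T=snap('top','top2.png')
P=cloud(d,K,T); hsv=cv2.cvtColor(im,cv2.COLOR_RGB2HSV); Z=np.where(d>0,P[:,:,2],-99)
n,l,st,c=cv2.connectedComponentsWithStats(((Z>15)&(Z<110)&(hsv[:,:,1]<80)).astype(np.uint8))
for i in range(1,n):
    if 500<st[i,4]<2500:
        q=P[l==i]; top=q[q[:,2]>q[:,2].max()-6]; print(np.round(c[i]),st[i,4],'zmax',q[:,2].max().round(1),'bar ctr',np.round(cv2.minAreaRect(top[:,:2].astype(np.float32))[0],1),'z-spread top',top[:,2].std().round(2))
E
```

```text
time: 23.9
tool_pos: [517.5, 157.9, 207.1]
tcp_rot: [179.9, -0.1, 45.1]
ft_force: [-0.9, 0.2, 0.0]
finger_gap: 38.9
[416.  98.] 722 zmax 105.0 bar ctr [ 871.4 -257.2] z-spread top 1.25
[ 46. 188.] 1782 zmax 110.0 bar ctr [693.1 541.3] z-spread top 1.76
[261. 210.] 1094 zmax 99.5 bar ctr [605.2  81. ] z-spread top 1.18
[446. 240.] 989 zmax 52.5 bar ctr [ 555.  -330.8] z-spread top 1.33
[309. 253.] 981 zmax 52.1 bar ctr [517.8 -23.8] z-spread top 1.23
[566. 369.] 2396 zmax 109.9 bar ctr [ 281.  -568.1] z-spread top 1.62
```

View pics/top2.png

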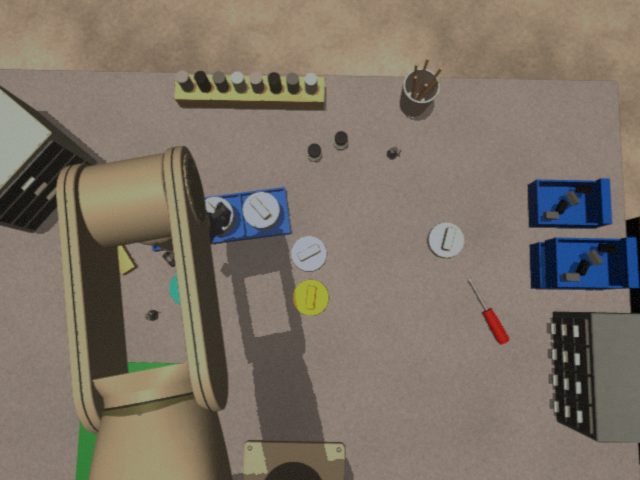

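The arm hides the bay, so I back further off and check again. Lid 1 at (309,253) and lid 3 at (446,240) lie flat.

```bash
python3 -m jog '[[[-0.7,0.5,0,0,0,0,0.45],[-0.7,0.5,0,0,0,0,0.45],[-0.7,0.6,0,0,0,0,0.45],[-0.7,0.6,0,0,0,0,0.45],[-0.7,0.6,0,0,0,0,0.45],[0,0,0,0,0,0,0.45]]]' 80
python3 - <<'E'
from h import *
im,d,K,T=snap('top')
P=cloud(d,K,T); hsv=cv2.cvtColor(im,cv2.COLOR_RGB2HSV); Z=np.where(d>0,P[:,:,2],-99)
for n,u,v in [('tub',170,216),('S1',215,215),('S2',262,210)]:
    b=np.zeros(d.shape,bool); b[v-26:v+30,u-24:u+24]=1
    for nm,lo,hi in [('bar',86,110),('disc',64,80)]:
        m=b&(Z>lo)&(Z<hi)
        q=P[m]; r=cv2.minAreaRect(q[:,:2].astype(np.float32)); A=np.linalg.lstsq(np.c_[q[:,:2]-q[:,:2].mean(0),np.ones(len(q))],q[:,2],rcond=None)[0]
        print(n,nm,m.sum(),np.round(r[0],1),np.round(r[1],1),'z',A[2].round(1),'tilt deg',np.degrees(A[:2]).round(1))
s=snap('side')[0][60:260,200:400]
a=cv2.resize(im[170:330,130:330],(400,320)); b=cv2.resize(s,(320,320)); cv2.imwrite('pics/f.png',np.hstack([a,b])[:,:,::-1])
E
```

```text
time: 24.7
tool_pos: [493.2, -67.1, 206.2]
tcp_rot: [180.0, 0.0, 45.0]
ft_force: [1.3, -0.1, -0.2]
finger_gap: 38.7
tub bar 217 [580.5 283.7] [50.5 17.8] z 95.7 tilt deg [-0.9  4. ]
tub disc 847 [579.9 284.1] [76.7 79.9] z 70.6 tilt deg [ 0.4 -0.2]
S1 bar 202 [592.8 180.5] [48.9 18. ] z 94.1 tilt deg [0.7 0.8]
S1 disc 838 [593.  180.6] [78.5 78.5] z 68.7 tilt deg [-0.4 -0.2]
S2 bar 204 [605.7  81.4] [49.9 18. ] z 94.1 tilt deg [1.  0.8]
S2 disc 804 [606.2  83.9] [73.4 79.3] z 68.8 tilt deg [-0.2 -0.5]
```

View pics/f.png

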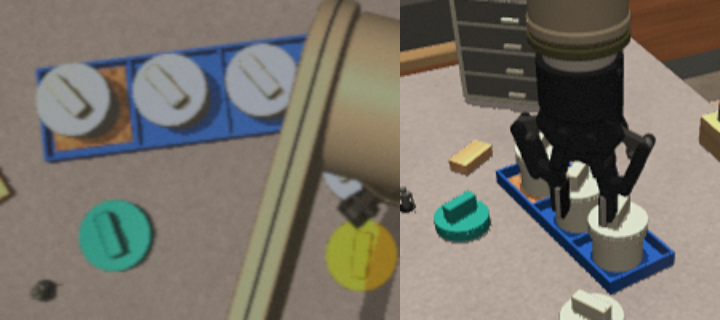

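```bash
python3 -c "
from bench import job
print(job.hand_in())"
```

```text
the job is handed in; nothing more can be done
None
```

The closed tub is standing in the cork-lined bay, and I handed the job in at about 25 s. The hand-in gave no verdict.

- **Lid at (430, 120), tried first:** it stopped about 14 mm too high. A second try, shifted 3 mm, stopped at the same height, so it is the too-wide one. I set it down flat at about (518, -24), grip up.
- **Lid at (451, -156):** it went fully home and lifted the tub by its grip, with about 2.1–2.5 N of weight on the wrist. I carried it over the tray to the bay and released it.
- **Third lid:** I left it untouched, lying flat at (554, -331).

**Last checks:**
- **Tub position:** it stands at about (580, 284). The pad centre was measured at (581, 285), and the lid disc is level to within 0.5°.
- **Lid fully home:** its disc top is 1.9 mm above those of the stored tubs, which matches the 2 mm pad.
- **Stored tubs:** both grips are within 0.3 mm of where they started.
- **Disagreements:** a plane fitted to the small top face of the tub's grip gave a 4° tilt. I put that down to edge pixels, because the much larger disc fit is level. While pressing the right lid I saw only about 4.5 N before home, because readings come only at the end of each move. The 12–18 N snap itself was not recorded, but the lift showed that it held.

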